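# Bring the blue-and-white jar of the hall-table carousel to the front and hold it

## Robot

A 6-joint arm with a two-finger parallel gripper is mounted at the origin on the work surface. World frame = base frame: x ahead of the robot, y to its left, z up, the work surface at z = 0. Lengths are in m, angles in degrees, forces in N, time in s.
With the tool pointing down it reaches from about 0.375 to 0.75 m from the base axis. Payload 9 kg.
Tool frame: the origin (TCP) lies between the finger pads, 19 mm behind the fingertips; this is the grasp point; z points along the fingers, y is the line along which they close (so a half turn about z gives the same grasp; the last joint's range is limited). The gripper opens to 85 mm and grips with 20 to 120 N. Pads are 22 mm wide; open, the fingers measure 114 mm over their backs; the gripper's body (76 mm by 85 mm) begins 54 mm behind the grasp point. The pads swing forward as they close: fully open they stand 13 mm farther back than shut.
Start: joints at [52.844, 5.964, 5.575, 89.605, 0, 77.527], TCP at [0.251, 0.545, 0.25] pointing down, gripper open.
Joint ranges: [-171.21, 171.21], [-48.23, 106.86], [-62.78, 66.21], [-105.2, 120.99], [-86.42, 89.51], [-180, 180]. Speed limits (degrees/s): [127.2, 127.2, 147.25, 180, 180, 180].

## Interface

Orientations are given as [roll, pitch, yaw] about the fixed x, y, z axes, in that order (R = Rz(yaw) Ry(pitch) Rx(roll)).
In Python, from plant import robot gives the robot as it stands. Calls block until the motion is done:
- robot.move_pose(position, orientation): joint-space move of the TCP to a pose.
- robot.line_to(position, vel=0.15, rotation=None, guard=None): straight line of the TCP; rotation=None keeps the orientation; vel is the mean speed in m/s. With guard (N) it stops when the force on the tool has changed by that much, and returns True; else False.
- robot.goto_joints(angles): joint-space move.
- robot.set_gripper(opening): finger opening in m; the grip force is fixed at half the most; returns when the fingers have stopped.
- robot.pause(seconds).
- robot.ik(position, orientation): joint angles nearest the present ones, or None.
- robot.observe(): the state.
- robot.grab_frame(name): name is "scene" or "side" or "wrist"; returns the picture (400x640x3 uint8, blue, green, red); there is no depth.
- robot.get_calibration(name): a dict with "vertical_fov" (degrees; the focal length in pixels is half the picture's height over the tangent of half this angle, whatever the lens; pixels are square), "cx", "cy" (the principal point, pixels), "rvec" (rotation vector, rad) and "tvec" (3), from world to camera coordinates, as OpenCV has them. Camera axes: x right, y down, z forward; pixel columns grow to the right and rows downward; lengths in m; the calibration is good to about 2 mm. A picture is of the moment at which its call begins: read the wrist's pose just before it. get_calibration takes no time and is no camera call; for the wrist camera it gives the pose at the moment of the call.
A pose or a line that the arm cannot do raises robot.IKError and nothing moves.
- robot.job_done(): hands the job in; it is judged then, once.
The state is a dict: "time": time; "q": joint angles; "qvel": joint speeds; "joint_torque": joint torques, N m; "tool_pos": TCP position; "tcp_rot": TCP orientation; "ft_force": force on the tool from outside, world axes, zero at the start; "torque": the same for the moment, N m; "gripper_width": finger opening in m; "gripper_force": force on a finger pad.
Only numpy, scipy, OpenCV 4.12 (cv2) and the standard library are available. Lean on these libraries where they do the work, as an engineer would, in place of code of your own. Each camera call takes 0.05 s, during which the arm holds its last target. There are 200 camera calls.

## Task

Turn the jar carousel on the hall table until the blue jar with the white blossoms stands at the front, in line with the brass arrow on the fixed plinth. Finish with the gripper still gripping the wooden bar handle on top of the post, holding the carousel still there so that the jar can be opened. Leave all four jars upright in their seats without touching them, and do not move the pot, the candlestick or the picture beside the carousel.

Things in the scene. Friction and masses are not known exactly. Their poses are not given: they have to be found in the camera images.
- jar_blue: the MARKED jar: deep blue glaze with white blossom dots and a blue lid with a white band; 83 mm high with its lid knob, 66 mm across at the widest, loose, about 0.2 kg. Origin: centre of its underside, 34 mm above the table; z up. It stands in one of the carousel's four round seats (low wooden collar 7 mm high, up to 3 mm of play each way), its centre 82 mm from the turning axis.
- jar_green: celadon green jar, grey-green lid; 83 mm high with its lid knob, 66 mm across at the widest, loose, about 0.2 kg. Origin: centre of its underside, 34 mm above the table; z up. It stands in one of the carousel's four round seats (low wooden collar 7 mm high, up to 3 mm of play each way), its centre 82 mm from the turning axis.
- jar_white: white jar with one thin dark line, cream lid; 83 mm high with its lid knob, 66 mm across at the widest, loose, about 0.2 kg. Origin: centre of its underside, 34 mm above the table; z up. It stands in one of the carousel's four round seats (low wooden collar 7 mm high, up to 3 mm of play each way), its centre 82 mm from the turning axis.
- jar_terracotta: terracotta jar, terracotta lid with a cream band; 83 mm high with its lid knob, 66 mm across at the widest, loose, about 0.2 kg. Origin: centre of its underside, 34 mm above the table; z up. It stands in one of the carousel's four round seats (low wooden collar 7 mm high, up to 3 mm of play each way), its centre 82 mm from the turning axis.
- handle (a point): Near-black wooden bar handle, 64 mm long (its x axis), 16 mm thick (y), 28 mm high, on a 14 mm brass post on the turning axis; it turns rigidly with the tray. Origin: the bar's centre, on the turning axis, 174 mm above the table (bar from 160 to 188 mm). The jars' lids end 117 mm above the table, so it can be pinched across its thickness from straight above.
- carousel: The turning part: round light-wood tray 250 mm across, upper face 34 mm above the table, four seats a quarter turn apart, brass post and bar handle. Origin on the turning axis, 24 mm above the table; x along the handle bar, z up. Turns either way for more than a full turn, bearing friction about 0.05 N m plus 0.06 N m per rad/s, no spring or detents, stays where it is left; the jars ride along.
- plinth: Fixed dark round wooden plinth under the tray, 356 mm across, 18 mm high; it does not turn. Origin: centre of its underside, on the table and on the turning axis; z up. Its x axis points to the front, outward, as does the yellow brass arrow on the outer edge of its top (130 to 174 mm from the axis).
- front_spot (a point): Point on the fixed plinth's x axis (the arrow's line), 82 mm from the turning axis, 34 mm above the table: where the underside's centre of the jar that stands at the front belongs. It does not turn with the tray.
- trinket_pot: Bystander: squat celadon pot with dark wooden lid, 90 mm across, 70 mm high, loose. Origin: centre of its underside.
- candlestick: Bystander: brass candlestick with a short cream candle, foot 72 mm across, 123 mm high, loose. Origin: centre of its underside.
- photo_frame: Bystander: small dark-framed leaf picture standing upright, 90 mm wide (y) and 115 mm high, with a foot 50 mm deep behind it (-x), loose. Origin: centre of the frame's lower edge.

How it is judged:
By the outcome, as a careful person would: the job done as asked, in the order asked, and still so for the second after the job is handed in, while the arm keeps its last pose, push and grip.
It also fails if it takes over 64 s, if anything falls off the work surface, if the arm or the gripper's body presses on something with over 40 N, if the wrist force passes 120 N, or if a joint passes its speed limit or range.

## Working session

There is one attempt and no reset: what is moved stays moved. The work goes in short steps, each a Python script; the robot and the scene stay as the last script left them, time stands still between calls to the robot, and variables do not carry over. Pictures are saved under pics/ and viewed, at most 10 in all, crops included, and the job is handed in when it is done.

```bash
ls; mkdir -p pics; python3 - <<'E'
from plant import robot
import cv2
for n in ("scene","side"):
    cv2.imwrite(f"pics/{n}0.png",robot.grab_frame(n)); print(robot.get_calibration(n))
print(robot.observe())
E
```

```text
pics
{'vertical_fov': 55.32803752918153, 'cx': 322.4589501891721, 'cy': 198.3910629538064, 'rvec': array([ 0.83357099,  2.44326955, -1.17158884]), 'tvec': array([ 0.40166426, -0.08203805,  1.53278357])}
{'vertical_fov': 45.85958438848211, 'cx': 316.2249637529051, 'cy': 198.7162446051452, 'rvec': array([ 2.09814869, -0.10199864,  0.02696038]), 'tvec': array([-0.49632148,  0.15535518,  1.34596723])}
{'time': 0.1, 'q': array([5.28461812e+01, 5.99381339e+00, 5.53316673e+00, 8.96049210e+01,
       1.75322092e-03, 7.75284186e+01]), 'qvel': array([ 0.0730081 , -0.03612343,  0.08210837, -0.09420713,  0.01883422,
        0.02493466]), 'joint_torque': array([ 6.39843012e-03, -5.58207428e+01,  5.04720640e+01,  1.29831533e-02,
       -2.41837279e-04, -2.78059747e-05]), 'tool_pos': array([0.25035463, 0.54498193, 0.24933008]), 'tcp_rot': array([-1.79936358e+02, -1.58715256e-02,  1.55317753e+02]), 'ft_force': array([-0.05811535, -0.61173009, -0.49208586]), 'torque': array([-0.02791686, -0.0511802 , -0.00508274]), 'gripper_force': 0.0, 'gripper_width': 0.0854475417328846}
```

View pics/scene0.png

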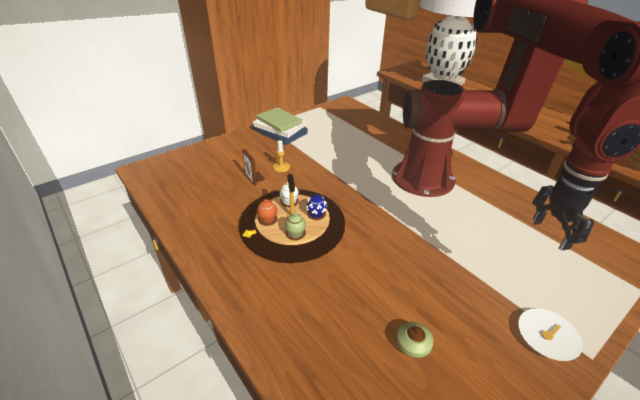

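View pics/side0.png

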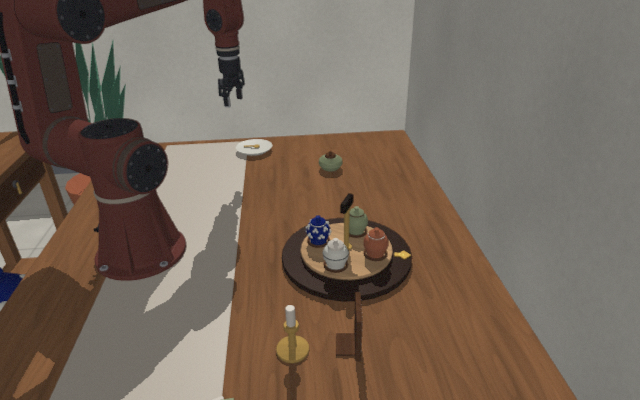

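Scene view: blue jar at (317,207), arrow at (249,234) and handle at (291,185). Side view: blue jar at (318,231), arrow at (402,255) and handle at (346,203). I'll triangulate roughly from these, then look from above with the wrist camera.

```bash
cat > h.py <<'E'
import numpy as np, cv2
from plant import robot
def ray(c,px):
    f=200/np.tan(np.radians(c["vertical_fov"]/2)); R=cv2.Rodrigues(np.array(c["rvec"],float))[0]
    d=R.T@np.array([(px[0]-c["cx"])/f,(px[1]-c["cy"])/f,1]); return -R.T@np.array(c["tvec"]),d/np.linalg.norm(d)
def plane(c,px,z):
    o,d=ray(c,px); return o+d*(z-o[2])/d[2]
def tri(c1,p1,c2,p2):
    A=np.zeros((3,3));b=np.zeros(3)
    for o,d in (ray(c1,p1),ray(c2,p2)):
        M=np.eye(3)-np.outer(d,d);A+=M;b+=M@o
    return np.linalg.solve(A,b)
def proj(c,p):
    f=200/np.tan(np.radians(c["vertical_fov"]/2))
    K=np.array([[f,0,c["cx"]],[0,f,c["cy"]],[0,0,1]])
    return cv2.projectPoints(np.array([p],float),np.array(c["rvec"]),np.array(c["tvec"]),K,None)[0].ravel()
E
python3 - <<'E'
from h import *
s,d=robot.get_calibration("scene"),robot.get_calibration("side"); w=robot.get_calibration("wrist")
print("handle",tri(s,(291,185),d,(346,203)))
print("arrow",plane(s,(249,234),.018),plane(d,(402,255),.018))
print("blue",tri(s,(317,207),d,(318,231)))
print("candle",plane(s,(281,168),0),plane(d,(292,350),0), "frame",plane(s,(252,181),0),plane(d,(350,350),0))
o,z=ray(w,(w["cx"],w["cy"])); print("wrist cam",o,z,w["vertical_fov"],robot.observe()["tool_pos"])
# arrow and tray masks, bar
for n,c in(("scene",s),("side",d)):
    im=cv2.imread(f"pics/{n}0.png");h=cv2.cvtColor(im,cv2.COLOR_BGR2HSV)
    m=cv2.inRange(h,(20,170,150),(32,255,255));k,l,st,ce=cv2.connectedComponentsWithStats(m)
    for i in range(1,k):
        if st[i,4]>20: print(n,st[i],ce[i],plane(c,ce[i],.018))
E
```

```text
handle [ 0.57553215 -0.07985444  0.17112476]
arrow [ 0.72408634 -0.11465863  0.018     ] [ 0.72247961 -0.11470162  0.018     ]
blue [ 0.50112175 -0.04511192  0.06699851]
candle [ 0.41634635 -0.39564949  0.        ] [ 4.11745138e-01 -3.97336399e-01  1.11022302e-16] frame [ 0.55746208 -0.38648862  0.        ] [ 5.37109397e-01 -4.10480616e-01 -1.11022302e-16]
wrist cam [0.17350204 0.57942374 0.3730527 ] [ 0.29755311 -0.13796681 -0.94468371] 71.6755203411808 [0.25035463 0.54498193 0.24933008]
scene [273 157  17  15 125] [281.28  166.168] [ 0.42230726 -0.38312863  0.018     ]
scene [291 193   3  21  49] [291.79591837 204.10204082] [ 0.52666854 -0.15788983  0.018     ]
scene [243 230  13   7  63] [248.73015873 232.85714286] [ 0.72211255 -0.11985087  0.018     ]
```

```bash
python3 - <<'E'
from h import *
for z in (.42,.38,.34,.3):
    if robot.ik([.555,-.078,z],[180,0,172]) is not None: break
robot.move_pose([.555,-.078,z],[180,0,172]); robot.pause(.3)
print(z,robot.observe()["q"],robot.observe()["time"])
c=robot.get_calibration("wrist");im=robot.grab_frame("wrist");cv2.imwrite("pics/w1.png",im)
import json;json.dump({k:np.array(v).tolist() for k,v in c.items()},open("w1.json","w"))
E
```

```text
0.42 [-2.13421965e+01  5.96438870e+00  2.37747623e+01  1.07812826e+02
 -1.44783542e-03 -1.33672162e+01] 2.9333
```

View pics/w1.png

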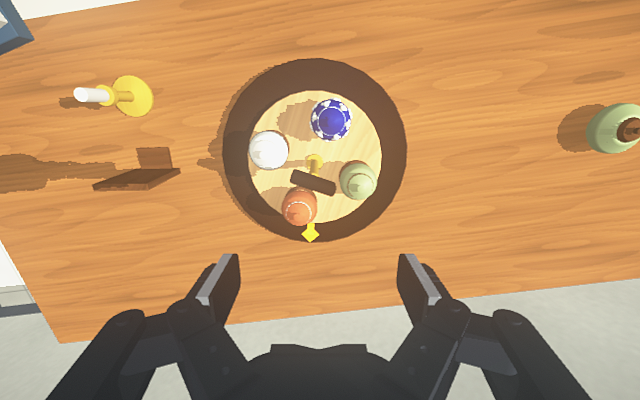

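Wrist view: blue jar (331,119), white (268,150), green (358,180), terracotta (299,207), bar centre (313,182), arrow (310,232). Next I'll fit these with masks.

```bash
cat >> h.py <<'E'
from scipy.optimize import least_squares
def big(m):
    cs=cv2.findContours(m,cv2.RETR_EXTERNAL,cv2.CHAIN_APPROX_NONE)[0]; return max(cs,key=cv2.contourArea)
def cen(ct):
    m=cv2.moments(ct); return np.array([m["m10"],m["m01"]])/m["m00"]
def circ(P,r,x0):
    return least_squares(lambda x:np.hypot(*(P[:,:2]-x).T)-r,x0,loss="soft_l1",f_scale=.001)
def ang(v): return np.degrees(np.arctan2(v[1],v[0]))
def analyse(im,c,ax):
    h=cv2.cvtColor(im,cv2.COLOR_BGR2HSV); out={}
    roi=np.zeros(im.shape[:2],np.uint8); p=proj(c,[*ax,.05]); r=np.hypot(*(proj(c,[ax[0],ax[1]+.185,.018])-proj(c,[*ax,.018])))
    cv2.circle(roi,tuple(int(v) for v in p),int(r*1.15),255,-1)
    dark=cv2.inRange(h,(0,0,0),(179,255,95))&roi
    P=np.array([plane(c,q[0],.018) for q in big(dark)]); f=circ(P,.178,ax); out["plinth"]=f.x; out["inl"]=np.mean(abs(np.hypot(*(P[:,:2]-f.x).T)-.178)<.002)
    a=cv2.inRange(h,(22,170,150),(34,255,255))&roi
    cs=[plane(c,cen(k),.018)[:2] for k in cv2.findContours(a,0,1)[0] if cv2.contourArea(k)>15]
    out["arrow"]=[q for q in cs if .135<np.hypot(*(q-f.x))<.17]
    b=cv2.inRange(h,(108,120,40),(130,255,255))&roi
    b=cv2.morphologyEx(b,cv2.MORPH_CLOSE,np.ones((7,7)));out["bluepx"]=cen(cv2.convexHull(big(b)))
    out["blue"]=plane(c,out["bluepx"],.085)[:2]
    hp=proj(c,[*ax,.174]); k=np.zeros_like(roi); L=np.hypot(*(proj(c,[ax[0],ax[1]+.042,.174])-hp)); cv2.circle(k,tuple(int(v) for v in hp),int(L),255,-1)
    d=cv2.inRange(h,(0,0,0),(179,255,75))&k
    B=cv2.minAreaRect(big(d)); bx=cv2.boxPoints(B); e=[bx[i]-bx[i-1] for i in (0,1)]; e=max(e,key=np.linalg.norm)/2
    q=np.array(B[0]); A,Z=plane(c,q-e,.18)[:2],plane(c,q+e,.18)[:2]
    out["bar"]=(A+Z)/2; out["barlen"]=np.hypot(*(A-Z)); out["barang"]=ang(Z-A)%180; out["barpx"]=bx.astype(int).tolist()
    return out
E
python3 - <<'E'
from h import *
import json
c={k:np.array(v) for k,v in json.load(open("w1.json")).items()}
o=analyse(cv2.imread("pics/w1.png"),c,np.array([.5755,-.08]))
for k,v in o.items(): print(k,v)
p=o["plinth"]; print("arrow",[ang(a-p) for a in o["arrow"]],"blue",ang(o["blue"]-p),np.hypot(*(o["blue"]-p)))
for n,px in dict(white=(268,150),green=(358,180),terra=(299,207)).items(): q=plane(c,px,.085)[:2]-p; print(n,ang(q),np.hypot(*q))
E
```

```text
Traceback (most recent call last):
  File "h.py", line 39, in analyse
    B=cv2.minAreaRect(big(d)); bx=cv2.boxPoints(B); e=[bx[i]-bx[i-1] for i in (0,1)]; e=max(e,key=np.linalg.norm)/2
                      ~~~^^^
  File "h.py", line 19, in big
    cs=cv2.findContours(m,cv2.RETR_EXTERNAL,cv2.CHAIN_APPROX_NONE)[0]; return max(cs,key=cv2.contourArea)
                                                                              ~~~^^^^^^^^^^^^^^^^^^^^^^^^
ValueError: max() iterable argument is empty
```

```bash
python3 - <<'E'
from h import *
import json
c={k:np.array(v) for k,v in json.load(open("w1.json")).items()}
im=cv2.imread("pics/w1.png");h=cv2.cvtColor(im,cv2.COLOR_BGR2HSV)
for p in ((313,182),(300,176),(328,188),(395,160),(310,232),(331,119),(420,160)): print(p,h[p[1],p[0]])
print(proj(c,[.5755,-.08,.174]),proj(c,[.7235,-.115,.018]),proj(c,[.5755,-.08,.034]))
E
```

```text
(313, 182) [ 14 109 126]
(300, 176) [ 14 105 126]
(328, 188) [ 14 117 124]
(395, 160) [ 14 128 120]
(310, 232) [ 30 151 247]
(331, 119) [123 126 203]
(420, 160) [ 15 148 225]
[319.28603871 182.35967239] [312.16010147 231.5396102 ] [319.00585229 161.77243151]
```

Geometry projects well. The image is just brighter than my thresholds, so I'll adjust those.

```bash
sed -i 's/(179,255,95)/(179,255,155)/; s/(179,255,75)/(179,255,150)/; s/(22,170,150),(34,255,255)/(22,120,150),(34,255,255)/; s/(108,120,40)/(108,90,40)/' h.py
python3 - <<'E'
from h import *
import json
c={k:np.array(v) for k,v in json.load(open("w1.json")).items()}
o=analyse(cv2.imread("pics/w1.png"),c,np.array([.5755,-.08]))
for k,v in o.items(): print(k,v)
p=o["plinth"]; print("arrow",[ang(a-p) for a in o["arrow"]],"blue",ang(o["blue"]-p),np.hypot(*(o["blue"]-p)))
for n,px in dict(white=(268,150),green=(358,180),terra=(299,207)).items(): q=plane(c,px,.085)[:2]-p; print(n,ang(q),np.hypot(*q))
for z in (.22,.174): print([robot.ik([*p,z],[180,0,y]) is not None for y in range(-180,180,30)])
E
```

```text
plinth [ 0.57280297 -0.09044613]
inl 0.1737331954498449
arrow [array([ 0.72449491, -0.11990251])]
bluepx [332.46482062 118.12730756]
blue [ 0.4983007 -0.0477729]
bar [ 0.57304735 -0.08834222]
barlen 0.06308166444290299
barang 62.90976335303141
barpx [[288, 182], [293, 168], [337, 182], [332, 197]]
arrow [np.float64(-10.989246941824604)] blue 150.1968822586816 0.0858579767789814
white -119.41825270365277 0.07928707412945978
green 65.9498228701597 0.08059913529785248
terra -27.013449185908616 0.07604627441410992
[True, True, True, True, True, True, True, True, True, True, True, True]
[True, True, True, True, True, True, True, True, True, True, True, True]
```

```bash
python3 - <<'E'
from h import *
import json
w1={k:np.array(v) for k,v in json.load(open("w1.json")).items()}
o1=analyse(cv2.imread("pics/w1.png"),w1,np.array([.573,-.087]))
u=np.array([np.cos(np.radians(243)),np.sin(np.radians(243))]); t=np.array([.572,-.087])+.03*u
robot.move_pose([*t,.40],[180,0,243]); robot.pause(.3)
c=robot.get_calibration("wrist");im=robot.grab_frame("wrist");cv2.imwrite("pics/w2.png",im)
json.dump({k:np.array(v).tolist() for k,v in c.items()},open("w2.json","w"))
o=analyse(im,c,np.array([.573,-.087]))
for k,v in o.items(): print(k,v)
m=lambda o:np.mean(o["barpx"],0)
print("bar",tri(w1,m(o1),c,m(o)),"blue",tri(w1,o1["bluepx"],c,o["bluepx"]))
print(robot.observe()["time"],robot.observe()["q"][5])
E
```

```text
plinth [ 0.57701909 -0.08461873]
inl 0.2045889101338432
arrow [array([ 0.72384472, -0.11896237])]
bluepx [366.78706969 174.99664148]
blue [ 0.5003734  -0.05432478]
bar [ 0.58129595 -0.08893276]
barlen 0.07479499232093692
barang 77.30536138817911
barpx [[287, 174], [320, 165], [335, 218], [302, 227]]
bar [ 0.57954495 -0.08869377  0.16791638] blue [ 0.49951346 -0.04685199  0.06108128]
4.5167 -87.64421305003489
```

View pics/w2.png

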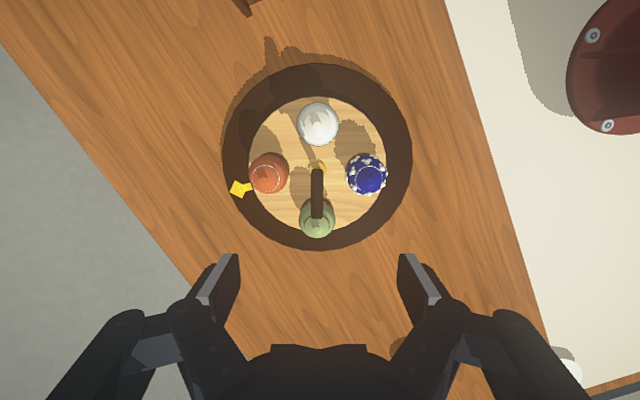

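View 2: bar runs vertically along column 317 (rows 168–218), blue jar at (367,175), arrow at (240,188). I'll tighten the masks and trim the shadow out of the plinth fit.

```bash
python3 - <<'E'
from h import *
import json
for n in ("w1","w2"):
    c={k:np.array(v) for k,v in json.load(open(n+".json")).items()}
    im=cv2.imread(f"pics/{n}.png");h=cv2.cvtColor(im,cv2.COLOR_BGR2HSV)
    print(n,"V bar/plinth/shadow",h[200,317],h[235,300],h[85,235])
    g=cv2.cvtColor(im,cv2.COLOR_BGR2GRAY); E=cv2.Canny(g,40,100)
    ys,xs=np.nonzero(E)
    for z,r in((.018,.178),(.034,.125)):
        P=np.array([plane(c,q,z)[:2] for q in zip(xs,ys)]); x=np.array([.575,-.086])
        for tol in(.010,.006,.004,.003,.003):
            k=abs(np.hypot(*(P-x).T)-r)<tol; x=circ(P[k],r,x).x
        print(n,z,x,k.sum())
    k=cv2.inRange(h,(0,0,0),(179,255,75 if n=="w2" else 140)); R=np.zeros_like(k);p=proj(c,[.575,-.088,.174]);cv2.circle(R,tuple(int(v) for v in p),36,255,-1)
    for T in (60,80,100,120,140):
        cs=cv2.findContours(cv2.inRange(h,(0,0,0),(179,255,T))&R,0,1)[0]
        if cs: b=max(cs,key=cv2.contourArea);print(T,cv2.minAreaRect(b))
E
```

```text
w1 V bar/plinth/shadow [ 23  99 247] [ 12 133 113] [ 15 150 218]
w1 0.018 [ 0.57420525 -0.08988532] 642
w1 0.034 [ 0.5742612 -0.0885868] 466
100 ((293.0, 171.0), (0.0, 0.0), 0.0)
120 ((312.7437438964844, 182.2958984375), (45.86817169189453, 13.811336517333984), 19.09349250793457)
140 ((312.7499694824219, 182.75001525878906), (46.169254302978516, 14.862704277038574), 18.43494987487793)
w2 V bar/plinth/shadow [ 15 104  86] [ 14 122  88] [ 14 152 173]
w2 0.018 [ 0.57408172 -0.08911374] 672
w2 0.034 [ 0.57424139 -0.08871036] 498
80 ((311.64202880859375, 201.38034057617188), (32.5471076965332, 5.604981422424316), 80.83765411376953)
100 ((318.8367004394531, 194.2879638671875), (26.17557144165039, 49.35353469848633), 15.52410888671875)
120 ((312.4999694824219, 195.0), (51.618797302246094, 34.64823532104492), 81.8698959350586)
140 ((310.87249755859375, 198.3409881591797), (57.11520767211914, 36.078399658203125), 74.47589111328125)
```

```bash
python3 - <<'E'
from h import *
x,y=.5742,-.0890
robot.move_pose([x,y,.26],[180,0,242.5])
print(robot.line_to([x,y,.174],vel=.08,guard=8))
robot.set_gripper(0.0)
s=robot.observe();print(s["tool_pos"],s["tcp_rot"],s["gripper_width"],s["gripper_force"],s["ft_force"],s["torque"],s["time"])
q=s["q"].copy();q[5]+=4;robot.goto_joints(q);s=robot.observe();print(s["time"],s["q"][5],s["torque"],s["ft_force"])
t=s["time"];robot.line_to([x,y,.174],rotation=[180,0,s["tcp_rot"][2]-8],vel=.02);s=robot.observe();print(s["time"]-t,s["tcp_rot"],s["torque"],s["ft_force"])
E
```

```text
False
[ 0.57357715 -0.08865887  0.17430641] [ 1.79927033e+02 -9.80386163e-03 -1.17490655e+02] 0.015277903281878618 58.51189099252224 [-4.62244399  2.04490248  4.16443897] [0.37847312 0.93287869 0.02348419] 7.025
7.275 -80.28267243058932 [0.14735435 0.33512386 0.0622424 ] [-0.88653779 -0.18843453  1.6622693 ]
0.2916999999999996 [ 1.79910238e+02 -2.83944353e-02 -1.29311063e+02] [0.50398    1.28178599 0.33423829] [-7.20425842  3.31281334  6.76902885]
```

```bash
python3 - <<'E'
from h import *
s=robot.observe();q=s["q"].copy();q0=q[5];tot=162-12
N=60
for i in range(1,N+1):
    q[5]=q0+tot*i/N;robot.goto_joints(q)
robot.pause(.5)
s=robot.observe();print(s["tool_pos"],s["tcp_rot"],s["time"],s["torque"],s["ft_force"],s["gripper_width"])
for n in("scene","side","wrist"): cv2.imwrite(f"pics/{n}3.png",robot.grab_frame(n))
a=cv2.resize(cv2.imread("pics/scene3.png")[150:290,200:380],None,fx=2.2,fy=2.2,interpolation=2);b=cv2.resize(cv2.imread("pics/side3.png")[180:320,260:440],None,fx=2.2,fy=2.2,interpolation=2)
cv2.imwrite("pics/crop3.png",np.hstack([a,b]))
E
```

```text
[ 0.5740335  -0.08728266  0.17439527] [-179.97434229   -0.18618075   80.88491871] 23.0667 [ 1.91664576 -0.24203781 -0.04769397] [1.17905568 9.51645552 2.97023684] 0.015016166414752187
```

View pics/crop3.png

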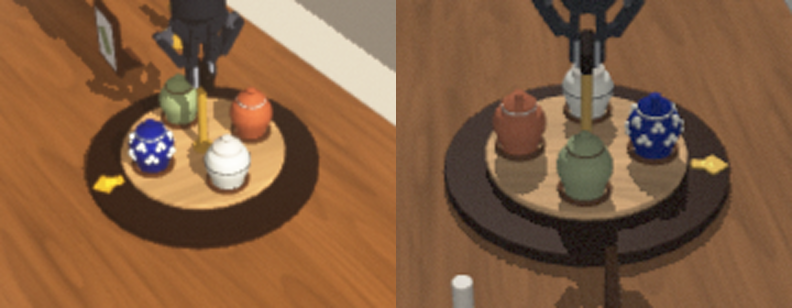

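View pics/wrist3.png

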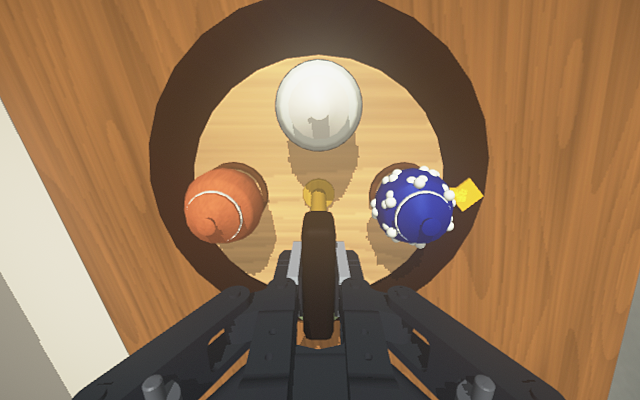

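The crop shows the blue jar next to the arrow in both views, and all jars are seated. The wrist view has blue at (413,207) and the arrow at (467,194). Next I'll measure the residual angle.

```bash
cat > meas.py <<'E'
from h import *
def blue_px(im,c,p=(.654,-.105,.07)):
    h=cv2.cvtColor(im,cv2.COLOR_BGR2HSV); m=cv2.inRange(h,(105,90,30),(130,255,255))
    R=np.zeros_like(m); r=np.hypot(*(proj(c,[p[0],p[1],p[2]+.07])-proj(c,p)))+np.hypot(*(proj(c,[p[0],p[1]+.05,p[2]])-proj(c,p)))
    cv2.circle(R,tuple(int(v) for v in proj(c,p)),int(min(r,70)),255,-1)
    m=cv2.morphologyEx(m&R,cv2.MORPH_CLOSE,np.ones((7,7))); return cen(cv2.convexHull(big(m)))
def measure(ims,cs,ax=np.array([.5742,-.089])):
    px={n:blue_px(ims[n],cs[n]) for n in ims}; A=np.zeros((3,3));b=np.zeros(3)
    for n in px:
        o,d=ray(cs[n],px[n]);M=np.eye(3)-np.outer(d,d);A+=M;b+=M@o
    P=np.linalg.solve(A,b); print("blue",P,"ang",ang(P[:2]-ax),"r",np.hypot(*(P[:2]-ax)))
    for n in px:
        Q=plane(cs[n],px[n],.067); print(n,px[n],Q[:2],"ang",ang(Q[:2]-ax))
        h=cv2.cvtColor(ims[n],cv2.COLOR_BGR2HSV)
        a=cv2.inRange(h,(20,120 if n=="wrist" else 150,150),(34,255,255))
        for k in cv2.findContours(a,0,1)[0]:
            if cv2.contourArea(k)<15: continue
            q=plane(cs[n],cen(k),.018)[:2]-ax
            if .13<np.hypot(*q)<.18 and abs(ang(q))<30: print("  arrow",q,ang(q))
E
python3 - <<'E'
from meas import *
N=("scene","side","wrist"); measure({n:cv2.imread(f"pics/{n}3.png") for n in N},{n:robot.get_calibration(n) for n in N})
E
```

```text
blue [ 0.65571196 -0.09995452  0.07160602] ang -7.654206301205591 r 0.08224476376333956
scene [268.60784314 216.11446741] [ 0.65437307 -0.10183138] ang -9.092846093692023
  arrow [ 0.14825415 -0.03048762] -11.620548727895509
side [376.81524927 237.11208863] [ 0.655653   -0.09244263] ang -2.420177192168953
wrist [414.77800539 205.82656197] [ 0.65873562 -0.10431177] ang -10.266564016628672
  arrow [ 0.15465804 -0.0316116 ] -11.55195200761467
```

```bash
cat >> meas.py <<'E'
def terra_px(im,c,p=(.494,-.073,.07)):
    h=cv2.cvtColor(im,cv2.COLOR_BGR2HSV); m=cv2.inRange(h,(0,140,90),(11,255,255))
    R=np.zeros_like(m); cv2.circle(R,tuple(int(v) for v in proj(c,p)),int(1.3*np.hypot(*(proj(c,[p[0],p[1]+.04,p[2]])-proj(c,p)))),255,-1)
    m=cv2.morphologyEx(m&R,cv2.MORPH_CLOSE,np.ones((7,7))); return cen(cv2.convexHull(big(m)))
def axis_line(im,c):
    t,b=terra_px(im,c),blue_px(im,c); T,B=plane(c,t,.067)[:2],plane(c,b,.067)[:2]
    print("terra",t,"blue",b,"line ang",ang(B-T),"len",np.hypot(*(B-T)),"mid",(B+T)/2)
E
python3 - <<'E'
from meas import *
for n in ("wrist","scene","side"): axis_line(cv2.imread(f"pics/{n}3.png"),robot.get_calibration(n))
c=robot.get_calibration("wrist")
for a in (-8,-11.5): print(a,proj(c,[.5742+.082*np.cos(np.radians(a)),-.089+.082*np.sin(np.radians(a)),.067]))
E
```

```text
terra [222.15894699 205.57716115] blue [414.77800539 205.82656197] line ang -9.190113257972428 len 0.17174748547952234 mid [ 0.57396416 -0.0905968 ]
terra [313.57369942 201.2933526 ] blue [268.60784314 216.11446741] line ang -9.03998795115901 len 0.1641525276604311 mid [ 0.57331628 -0.08893525]
terra [315.94634703 236.04680365] blue [376.81524927 237.11208863] line ang -8.42482091619334 len 0.1642228924884727 mid [ 0.57442762 -0.08041235]
-8 [410.80076862 202.32089027]
-11.5 [410.1288951  207.59330166]
```

```bash
python3 - <<'E'
from meas import *
q=robot.observe()["q"].copy()
for i in range(2): q[5]+=1.2;robot.goto_joints(q)
robot.pause(.5)
s=robot.observe();print(s["tcp_rot"],s["time"],s["torque"],s["ft_force"],s["gripper_force"],s["q"][5])
for n in("scene","wrist","side"):
    c=robot.get_calibration(n);im=robot.grab_frame(n);cv2.imwrite(f"pics/{n}4.png",im);axis_line(im,c)
E
```

```text
[-179.97262648   -0.20121934   78.50687266] 24.2167 [ 0.95837906  0.2398573  -0.0301094 ] [-2.0310163   4.99021805  2.876252  ] 58.8302308274433 79.86920096388062
terra [314.25      201.5094246] blue [268.22838499 215.48722132] line ang -10.944958889715682 len 0.16559171914673793 mid [ 0.57242083 -0.08946179]
terra [221.97399049 205.79756582] blue [414.32770143 206.42059022] line ang -11.688322274460823 len 0.17159382208732712 mid [ 0.57360887 -0.09077741]
terra [316.08404803 235.86277873] blue [376.84366925 237.86950904] line ang -9.969744727912767 len 0.16387240106200934 mid [ 0.57434578 -0.08174262]
```

View pics/scene4.png

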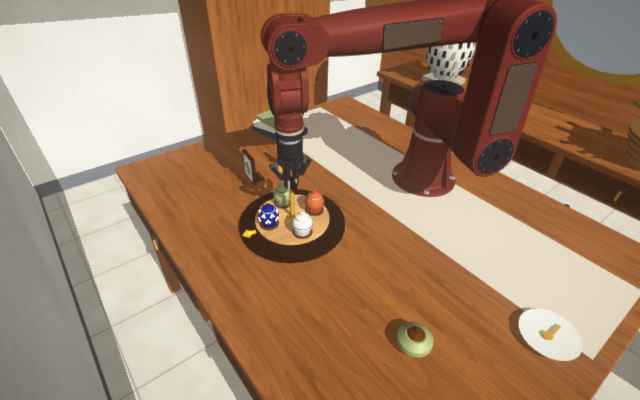

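The blue jar (268,216) is in line with the arrow (249,234), the jars are upright, and the pot and frame look unmoved. The candlestick is behind the gripper in this view, but the arm stayed well clear of it. I'll hand in now.

```bash
python3 -c "
from plant import robot
print(robot.job_done())"
```

```text
the job is handed in; nothing more can be done
None
```

The blue jar stands at the front, within about 1° of the brass arrow's line by my camera measurements, with the gripper still holding the handle; the job was handed in about 24 s into the 64 s allowed, and no verdict came back.

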